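# Clear the jammed tin and shut the feeder drawer

### The arm

A 6-joint arm with a two-finger parallel gripper is mounted at the origin on the work surface. World frame = base frame: x ahead of the robot, y to its left, z up, the work surface at z = 0. Lengths are in m, angles in rad, forces in N, time in s.
With the tool pointing down it reaches from about 0.35 to 1 m from the base axis. Payload 7.1 kg.
Tool frame: the origin (TCP) lies midway between the tips of the shut fingers; the grasp point (between the pads) lies arm.tcp_to_grasp behind it (arm.tcp_to_grasp is the distance from the TCP to the grasp point, in m); z points along the fingers, y is the direction in which the jaws open and shut (so a half turn about z gives the same grasp; the last joint's range is limited). The gripper opens to 85 mm and grips with 20 to 120 N. Pads are 22 mm wide; open, the fingers measure 114 mm over their backs; the gripper's body (76 mm by 85 mm) begins 54 mm behind the grasp point. The pads swing forward as they close: fully open they stand 13 mm farther back than shut.
Start: joints at [-1.184, 0.423, 1.63, -0, 1.089, -0.019], TCP at [0.247, -0.574, 0.231] pointing down, gripper open.
Joint ranges: [-3, 3], [-0.9, 2.11], [0.09, 2.58], [-1.31, 4.45], [0.11, 2.69], [-2.54, 2.54]. Speed limits (rad/s): [2.39, 2.39, 3.01, 3.14, 3.14, 3.14].

### API

Orientations are given as a rotation vector (axis times angle).
In Python, from plant import arm, optics gives the robot as it stands. The module is installed in compiled form; this text tells all that it offers.
- The arm moves only by the tool play_rows, never from a script. Its argument "steps" is a list of rows, each a list of 7 numbers: the turn, a rotation vector about the tool's x, y, z in degrees, then the shift along the tool's x, y, z in cm, then the finger opening in cm, from 0 to 8.54. In form: [[wx, wy, wz, x, y, z, grip], ...]. A call has 1 to 5 rows; each row shifts and turns the pose as measured when the row begins, along the tool's axes as they then stand; what a row does not reach is not made up. A row lasts 1/10 s, in which the tool goes at most 50 mm and 8.59 degrees, less where a joint would pass 70% of its speed; a pose out of reach is approached as far as the arm can. A call with a gripper value outside its range is refused whole. The fingers move at their own pace and stop on an object; "squeeze" is the grip in N (left out, the last holds). Time passes only in rows, so rows that do not move let the fingers close. It gives the time, the measured TCP pose, the force and the opening at its end, in the units of the state.
- arm.read_state(): the state, without advancing time (a new reading comes with each control period).
- optics.snapshot(name): name is "side" or "top" or "wrist"; returns a dict with "frame" (420x560x3 uint8, red, green, blue), "K" (3x3 intrinsics, pixels), "world_from_camera" (4x4, takes a point from camera to world coordinates). Camera axes: x right, y down, z forward; pixel columns grow to the right and rows downward; lengths in m; the calibration is good to about 2 mm. A picture is of the moment at which its call begins. There is no depth.
- arm.sign_off(): hands the job in, once; it reports no verdict.
The state is a dict: "time": time; "q": joint angles; "qvel": joint speeds; "joint_efforts": joint torques, N m; "tcp_pos": TCP position; "eef_rot": TCP orientation; "wrist_force": force on the tool from outside, world axes, zero at the start; "moment": the same for the moment, N m; "grip_width": opening from 0.0 (shut) to 1.0 (fully open).
Only numpy, scipy, OpenCV 4.12 (cv2) and the standard library are available. Lean on these libraries where they do the work, as an engineer would, in place of code of your own. Each camera call takes 0.05 s, during which the arm holds its last target.

### The job

The narrow wooden drawer of the spice-tin feeder will not shut because the red-lidded tin is stuck halfway through its side opening. With closed fingers slide that tin back into its lane until the row of tins is tight against the hidden end of the lane, and hold it pressed there for about a second, firmly (about 10 N) but never hard (not 17 N); then push the drawer gently (staying well under 25 N) until it is fully home. Leave the other things on the shelf where they are, and never force the drawer against the tin.

Things in the scene. Friction and masses are not known exactly. Their poses are not given: they have to be found in the camera images.
- feeder: Low fixed wooden feeder, 170 x 318 mm, 64 high. Origin on the slab under the drawer bay; the drawer closes along its +x, opens along -x; its y points along the tin lane, away from the drawer. Positions below are in this frame, mm. Drawer bay: y -54 to 52, x -75 to 88, open on top up to x 25, covered behind that (cover's top 64).
- lane_mouth (a point): Middle of the lane's mouth at floor height: x -35, y 52, z 12 in the feeder's frame. The lane runs straight along +y from here, 58 wide, walls 56 high (above the slab). The red tin and two more like it, loosely spaced, must end in it; sliding all three takes 2 to 5 N, then resistance rises steeply. With the row tight the red tin's centre stands at y 78 to 111.
- cover_edge (a point): Near edge of the cover over the back of the lane, on its top: x -35, y 95, z 64 in the feeder's frame; the lane is open on top before it. Beneath the cover, out of sight, stand the two other tins and the lane's fixed rubber-faced end, whose place (face at y 205 to 235) differs each time and is not measured: find it by feel.
- front_tin: The stuck round metal tin with a red lid, on its flat base: diameter 50, height 40 mm, about 0.14 kg, origin at the centre of its underside. It starts in the drawer's side opening, half on the lane floor and half on the drawer floor (both 12 mm above the slab), sticking 14 to 26 mm into the drawer. It slides; it does not roll.
- drawer (a joint): How far the drawer is out, m: 0 = fully home (hard stop), 0.064 to 0.072 at the start, 0.09 at most. Friction about 2.5 N; it stays where left. Its inside is y -45 to 45 mm, x -80 to 80 mm (home; less the joint value when out), floor 12 and wall tops 40 mm above the slab, walls 5 thick. Behind the tin the drawer is empty, so fingers can enter from above.
- side_opening (a point): Middle, at floor height, of the opening in the drawer's +y wall (moves with the drawer): 66 mm wide along x, cut down to the floor; at x 33, y 47.5, z 12 mm in the feeder's frame when home, so before the lane's mouth when the joint reads 0.068. With the drawer home its solid wall closes the lane's mouth.
- knob_face (a point): Centre of the flat end of the drawer's round wooden knob, 32 mm in diameter, axis along the feeder's x, 28 mm above the slab; at x -118, y 0 mm in the feeder's frame when home. It stands 30 mm out from the front panel (124 wide, 4 to 52 mm above the slab). Pushed along the feeder's +x it closes the drawer.
- bowl: Bystander: green ceramic bowl, 124 mm across, 55 mm high, on the slab in front of the lane. Origin at the centre of its underside.
- tumbler: Bystander: glass tumbler, 68 mm across, 95 mm high. Origin at the centre of its underside.
- scraper: Bystander: flat steel comal scraper, 210 mm long, lying on the slab at the feeder's right. Origin under its middle, x along its length.
- salt_jar: Bystander: white salt jar with a brass lid, 48 mm across, 60 mm high, on the feeder's cover. Origin at the centre of its underside.
- oil_bottle: Bystander: amber oil bottle, 62 mm across, 190 mm high. Origin at the centre of its underside.
Not all that is in view belongs to the job. What is shaped like the front_tin but black or blue is not meant.

How it is judged:
By the outcome, as a careful person would: the job done as asked, in the order asked, and still so for the second after the job is handed in, with the robot touching nothing.
It also fails if it takes over 61 s, if anything falls off the work surface, if the arm or the gripper's body presses on something with over 40 N, if the wrist force passes 120 N, or if a joint passes its speed limit or range.

## Working session

There is one attempt and no reset: what is moved stays moved. The work goes in short steps, Python scripts to look and compute and a tool call to move; the robot and the scene stay as the last step left them, time stands still between calls to the robot, and variables do not carry over. Pictures are saved under pics/ and viewed, and the job is handed in when it is done.

Besides the shell and the picture viewer there is one more tool, called after "Emit:" as name([rows], argument=value, ...), one row to a line, values as JSON. play_rows: Moves the arm, as the interface text tells. Its arguments: {"type":"object","properties":{"steps":{"type":"array"},"squeeze":{"type":"number"}},"required":["steps"]}

```bash
mkdir -p pics; python3 - <<'E'
from plant import arm, optics
import cv2, numpy as np
s=arm.read_state(); print(s); print(arm.tcp_to_grasp)
for n in ["side","top","wrist"]:
    d=optics.snapshot(n); cv2.imwrite(f"pics/{n}0.png",cv2.cvtColor(d["frame"],cv2.COLOR_RGB2BGR))
    print(n,d["K"].round(1).tolist(),d["world_from_camera"].round(4).tolist())
    np.savez(f"pics/{n}0.npz",**d)
E
```

```text
{'time': 0.0, 'q': array([-1.18397616e+00,  4.23858448e-01,  1.63074458e+00,  2.73142826e-05,
        1.08860051e+00, -1.89847450e-02]), 'qvel': array([ 6.61088400e-05,  5.04059489e-04, -3.82808599e-04,  5.83076108e-06,
       -4.71462272e-05,  8.52383547e-04]), 'joint_efforts': array([-2.29092278e-03, -5.57399011e+01, -2.81747282e+01, -2.86937893e-04,
        7.18133961e-03, -6.23730401e-07]), 'tcp_pos': array([ 0.24654417, -0.57368633,  0.23051326]), 'eef_rot': array([-3.07559389e+00, -6.32732505e-01,  4.25189124e-04]), 'wrist_force': array([ 0.73201522,  0.46153838, -0.32017256]), 'moment': array([-0.00197779, -0.02273533,  0.04822961]), 'grip_width': 1.0028267957466823}
0.0187
side [[461.2, 0.0, 277.2], [0.0, 461.2, 214.0], [0.0, 0.0, 1.0]] [[-0.7276, -0.4479, 0.5196, 0.0531], [-0.686, 0.4793, -0.5474, 0.6108], [-0.0038, -0.7547, -0.656, 0.7796], [0.0, 0.0, 0.0, 1.0]]
top [[456.4, 0.0, 275.6], [0.0, 456.4, 207.2], [0.0, 0.0, 1.0]] [[-0.0063, -0.9979, 0.0646, 0.5734], [-1.0, 0.0065, 0.0032, 0.0196], [-0.0036, -0.0646, -0.9979, 1.223], [0.0, 0.0, 0.0, 1.0]]
wrist [[291.8, 0.0, 278.7], [0.0, 291.8, 213.4], [0.0, 0.0, 1.0]] [[0.3945, -0.8708, -0.2934, 0.3228], [-0.9189, -0.3738, -0.1261, -0.5414], [0.0001, 0.3193, -0.9476, 0.3728], [0.0, 0.0, 0.0, 1.0]]
```

View pics/top0.png

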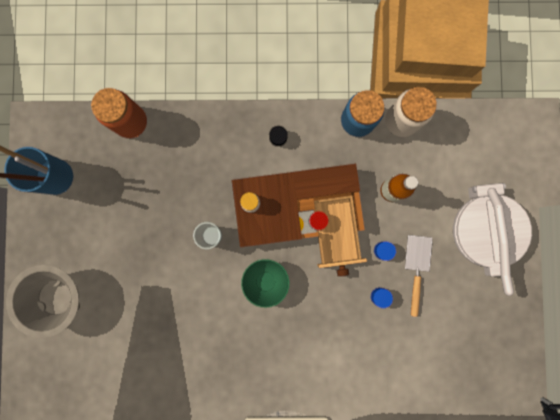

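View pics/side0.png

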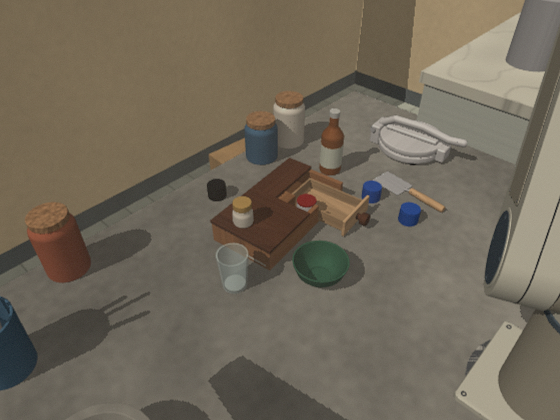

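```bash
python3 - <<'E'
import cv2
im=cv2.imread("pics/top0.png")[150:290,220:380]
cv2.imwrite("pics/top0z.png",cv2.resize(im,None,fx=4.2,fy=4.2,interpolation=cv2.INTER_CUBIC))
im=cv2.imread("pics/side0.png")[150:270,200:390]
cv2.imwrite("pics/side0z.png",cv2.resize(im,None,fx=4.2,fy=4.2,interpolation=cv2.INTER_CUBIC))
E
```

```text
(no output)
```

View pics/top0z.png

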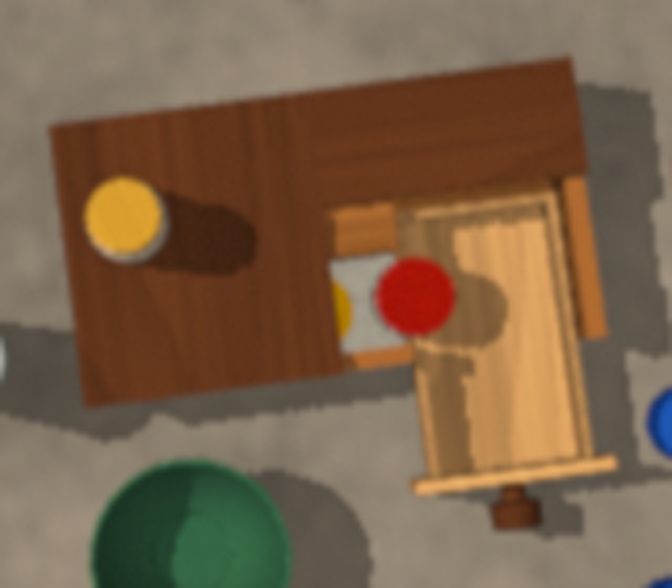

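View pics/side0z.png

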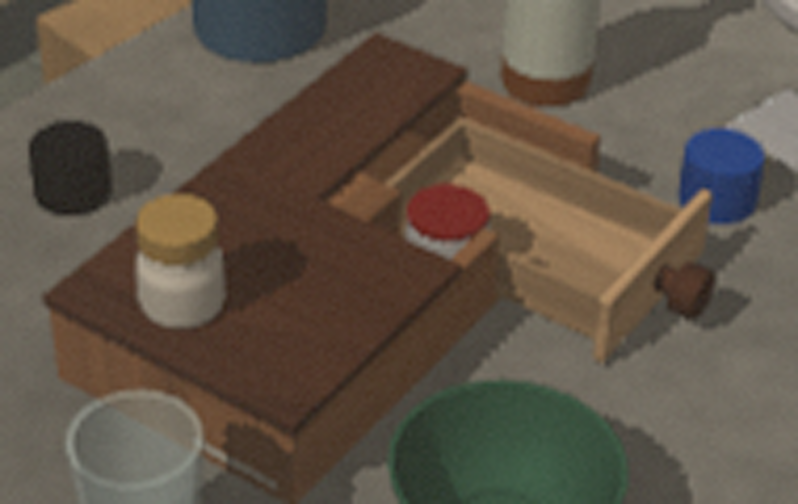

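View pics/wrist0.png

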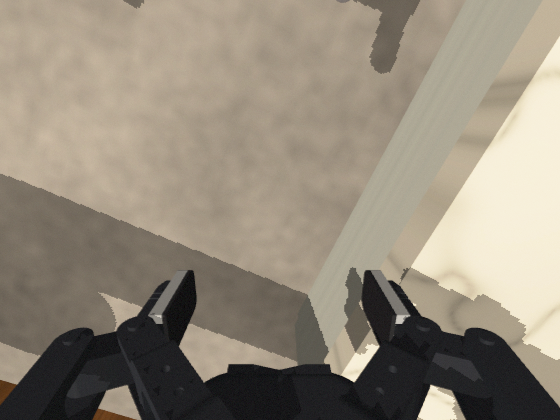

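```bash
cat > h.py <<'E'
import numpy as np, cv2
def ray(d,u,v,z):
    K=d["K"];T=d["world_from_camera"]
    r=T[:3,:3]@np.linalg.solve(K,[u,v,1.]);o=T[:3,3]
    return o+r*(z-o[2])/r[2]
E
python3 - <<'E'
from h import *
d=np.load("pics/top0.npz")
P={}
for n,(u,v),z in [("A",(50,127),.064),("B",(571,58),.064),("C",(87,406),.064),("inner",(326,208),.064),("edgeEnd",(345,372),.064),("B2",(585,175),.064),("knob",(515,520),.028),("panL",(413,488),.052),("panR",(617,463),.052),]:
    P[n]=ray(d,220+(u+.5)/4.2-.5,150+(v+.5)/4.2-.5,z); print(n,P[n].round(4))
def L(a,b): v=P[b]-P[a]; return np.linalg.norm(v[:2]),np.degrees(np.arctan2(v[1],v[0]))
for a,b in [("B","A"),("C","A"),("edgeEnd","inner"),("C","edgeEnd"),("B2","B"),("panR","panL")]: print(a,b,L(a,b))
im=d["frame"].astype(int)
m=((im[...,0]>120)&(im[...,1]<50)&(im[...,2]<50)).astype(np.uint8)
n,lab,st,c=cv2.connectedComponentsWithStats(m);print(st,c)
for i in range(1,n):
    if st[i,4]>50: print(ray(d,*c[i],.052))
E
```

```text
A [0.7191 0.1355 0.064 ]
B [ 0.7592 -0.1821  0.064 ]
C [0.5498 0.1132 0.064 ]
inner [ 0.6685 -0.032   0.064 ]
edgeEnd [ 0.5692 -0.0425  0.064 ]
B2 [ 0.6876 -0.1893  0.064 ]
knob [ 0.4771 -0.1486  0.028 ]
panL [ 0.4987 -0.0837  0.052 ]
panR [ 0.513  -0.2077  0.052 ]
B A (np.float64(0.3200851288172137), np.float64(97.20733601393604))
C A (np.float64(0.17078553886145376), np.float64(7.503126095082702))
edgeEnd inner (np.float64(0.0998617949031696), np.float64(6.0531074734364525))
C edgeEnd (np.float64(0.15688880991469667), np.float64(-82.87115334899981))
B2 B (np.float64(0.07201267811326456), np.float64(5.763462416027465))
panR panL (np.float64(0.12484081971403672), np.float64(96.5939961404539))
[[     0      0    560    420 234954]
 [   310    212     18     18    246]] [[279.459009   209.48885314]
 [318.6504065  220.14634146]]
[ 0.61509079 -0.0869174   0.052     ]
```

```bash
cat >> h.py <<'E'
def fit(Q,W):
    Q=np.array(Q,float);W=np.array(W,float)
    qc=Q.mean(0);wc=W.mean(0);H=(Q-qc).T@(W-wc)
    th=np.arctan2(H[0,1]-H[1,0],H[0,0]+H[1,1])
    R=np.array([[np.cos(th),-np.sin(th)],[np.sin(th),np.cos(th)]])
    return th,R,wc-R@qc
E
python3 - <<'E'
from h import *
W=[[.7191,.1355],[.7592,-.1821],[.5498,.1132],[.6685,-.032],[.5692,-.0425],[.6876,-.1893]]
Q=np.array([[95,256],[95,-62],[-75,256],[25,95],[-75,95],[25,-62]])/1000
th,R,t=fit(Q,W);print(np.degrees(th),t)
print(((np.array(W)-t)@R*1000-Q*1000).round(1))
for p in [[.6151,-.0869],[.4771,-.1486],[.4987,-.0837],[.513,-.2077]]: print((R.T@(np.array(p)-t)*1000).round(1))
E
```

```text
6.95354903901675 [ 0.65567289 -0.1303074 ]
[[ 0.1  0.2]
 [ 1.5 -1.9]
 [-0.6 -1.5]
 [-0.4  1. ]
 [-0.2  2.6]
 [-0.4 -0.4]]
[-35.  48.]
[-179.5    3.5]
[-150.2   65.3]
[-151.   -59.6]
```

Emit:
play_rows([
  [0,0,0,4.3,-2.1,0,0],
  [0,0,0,4.3,-2.1,0,0],
  [0,0,0,4.3,-2.1,0,0],
  [0,0,0,4.3,-2.1,0,0],
  [0,0,0,4.3,-2.1,0,0],
], squeeze=60)

```text
time: 0.65
tcp_pos: [0.4036, -0.3917, 0.2292]
eef_rot: [-3.08, -0.617, 0.002]
wrist_force: [0.5, -0.4, -0.6]
grip_width: 0.142
```

Emit:
play_rows([
  [0,0,-8.2,0,0,0,0],
  [0,0,-8.2,0,0,0,0],
  [0,0,-8.2,0,0,0,0],
  [0,0,-8.2,0,0,0,0],
  [0,0,-8.2,0,0,0,0],
])

```text
time: 1.15
tcp_pos: [0.408, -0.3842, 0.2281]
eef_rot: [-2.639, -1.697, 0.001]
wrist_force: [0.1, 0.1, 0.8]
grip_width: 0.004
```

Emit:
play_rows([
  [0,0,-8.2,0,0,0,0],
  [0,0,-8.2,0,0,0,0],
  [0,0,-8.2,0,0,0,0],
  [0,0,-8.2,0,0,0,0],
  [0,0,0,0,0,0,0],
])

```text
time: 1.65
tcp_pos: [0.4073, -0.3833, 0.2268]
eef_rot: [-2.019, -2.398, -0.002]
wrist_force: [-0.5, -0.6, -0.2]
grip_width: -0.001
```

```bash
cat >> h.py <<'E'
from scipy.spatial.transform import Rotation as Ro
TH=np.radians(6.95);T0=np.array([.6557,-.1303])
def rep(s):
    M=Ro.from_rotvec(s["eef_rot"]).as_matrix()
    R=np.array([[np.cos(TH),-np.sin(TH)],[np.sin(TH),np.cos(TH)]])
    p=R.T@(np.array(s["tcp_pos"])[:2]-T0)*1000
    print("t",round(s["time"],2),"feeder xy mm",p.round(1),"z",round(s["tcp_pos"][2]*1000,1),"xang",round(np.degrees(np.arctan2(M[1,0],M[0,0]))-6.95,2),"tilt",M[:2,2].round(4),"F feeder",(R.T@s["wrist_force"][:2]).round(2),s["wrist_force"][2].round(2),"grip",round(s["grip_width"],3))
E
python3 - <<'E'
from h import *
from plant import arm
rep(arm.read_state())
E
```

```text
t 1.65 feeder xy mm [-277.2 -221.1] z 226.8 xang 92.84 tilt [-0.0047  0.0053] F feeder [-0.59 -0.57] -0.18 grip -0.001
```

Emit:
play_rows([
  [0,0,2.8,3.2,3.6,0,0],
  [0,0,0,3.2,3.6,0,0],
  [0,0,0,3.2,3.6,0,0],
  [0,0,0,3.2,3.6,0,0],
  [0,0,0,3.2,3.6,0,0],
])

```text
time: 2.15
tcp_pos: [0.5683, -0.2025, 0.2265]
eef_rot: [-2.118, -2.311, 0.001]
wrist_force: [0.1, -1.3, 0.2]
grip_width: -0.005
```

Emit:
play_rows([
  [0,0,0,2.8,3.0,0,0],
  [0,0,0,2.0,2.2,0,0],
  [0,0,0,0,0,0,0],
])

```text
time: 2.45
tcp_pos: [0.6211, -0.1428, 0.226]
eef_rot: [-2.127, -2.303, -0.001]
wrist_force: [-1.0, -0.7, -0.2]
grip_width: 0.0
```

```bash
python3 - <<'E'
from h import *
from plant import arm,optics
rep(arm.read_state())
d=optics.snapshot("wrist"); cv2.imwrite("pics/w1.png",cv2.cvtColor(d["frame"],cv2.COLOR_RGB2BGR)); np.savez("pics/w1.npz",**d)
E
```

```text
t 2.45 feeder xy mm [-35.8  -8.2] z 226.0 xang 87.59 tilt [-0.0042  0.0049] F feeder [-1.11 -0.56] -0.17 grip 0.0
```

View pics/w1.png

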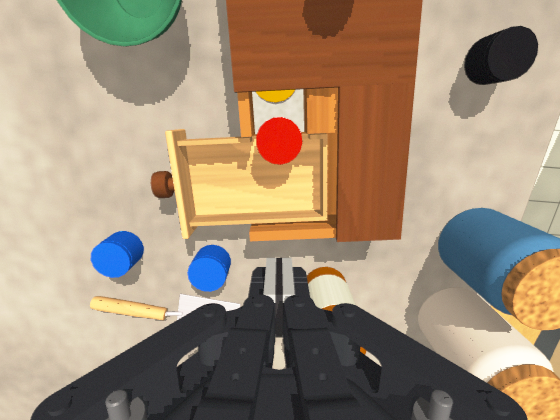

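```bash
python3 - <<'E'
from h import *
d=np.load("pics/w1.npz")
R=np.array([[np.cos(TH),-np.sin(TH)],[np.sin(TH),np.cos(TH)]])
f=lambda u,v,z:(R.T@(ray(d,u,v,z)[:2]-T0)*1000).round(1)
im=d["frame"].astype(int)
m=((im[...,0]>120)&(im[...,1]<50)&(im[...,2]<50)).astype(np.uint8)
n,lab,st,c=cv2.connectedComponentsWithStats(m)
i=1+st[1:,4].argmax();print(st[i]); print("lid",f(*c[i],.052))
for n,u,v,z in [("edge95",236,90.5,.064),("inner(25,95)",338,87,.064),("B2(25,-62)",337,241,.064),("B(95,-62)",401,239,.064),("wall y-54 x?",250,226,.06),("panel topR",185,237,.052),("panel topL",168,131,.052),("knob",152,184,.028)]: print(n,f(u,v,z))
print(d["world_from_camera"][:3,3])
E
```

```text
[ 257  117   45   47 1633]
lid [-33.  49.]
edge95 [-72.4  98.5]
inner(25,95) [25.9 97.4]
B2(25,-62) [ 28.3 -63.9]
B(95,-62) [100.5 -64.4]
wall y-54 x? [-69.6 -43.2]
panel topR [-148.1  -56.9]
panel topL [-148.6   63.4]
knob [-186.5    3. ]
[ 0.61596503 -0.06156043  0.36862935]
```

Emit:
play_rows([
  [0,0,-1.4,0,0.1,4.5,0],
  [0,0,0,0,0,4.5,0],
  [0,0,0,0,0,4.5,0],
  [0,0,0,0,0,3.0,0],
  [0,0,0,0,0,0,0],
])

```text
time: 3.0
tcp_pos: [0.6188, -0.148, 0.0582]
eef_rot: [-2.119, -2.316, -0.0]
wrist_force: [-1.0, -0.0, -0.1]
grip_width: 0.001
```

```bash
python3 - <<'E'
from h import *
from plant import arm,optics
rep(arm.read_state())
d=optics.snapshot("wrist"); cv2.imwrite("pics/w2.png",cv2.cvtColor(d["frame"],cv2.COLOR_RGB2BGR)); np.savez("pics/w2.npz",**d)
E
```

```text
t 3.0 feeder xy mm [-38.8 -13.1] z 58.2 xang 88.15 tilt [-0.0019  0.0022] F feeder [-0.97  0.1 ] -0.06 grip 0.001
```

View pics/w2.png

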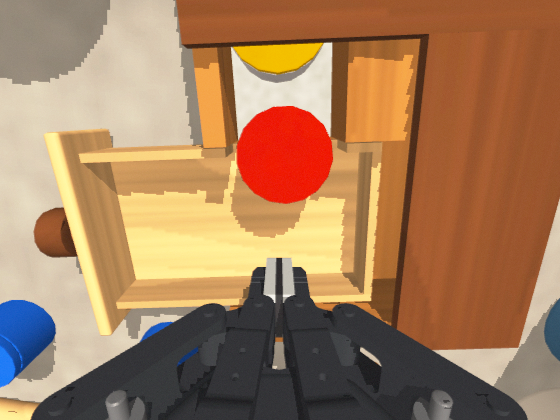

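Emit:
play_rows([
  [0,0,-1.5,0.8,0.4,1.5,0],
  [0,0,0,0,0,1.5,0],
  [0,0,0,0,0,0.5,0],
  [0,0,0,0,0,0,0],
])

```text
time: 3.45
tcp_pos: [0.6266, -0.1414, 0.0281]
eef_rot: [2.087, 2.34, 0.008]
wrist_force: [0.1, 0.2, -0.1]
grip_width: -0.001
```

```bash
python3 - <<'E'
from h import *
from plant import arm,optics
rep(arm.read_state())
E
```

```text
t 3.45 feeder xy mm [-30.2  -7.5] z 28.1 xang 89.59 tilt [ 0.0083 -0.0006] F feeder [0.1  0.16] -0.06 grip -0.001
```

Emit:
play_rows([
  [0,0,0,0.4,-0.4,0.4,0],
  [0,0,0,0.4,0,0,0],
  [0,0,0,0.3,0,0,0],
])

```text
time: 3.75
tcp_pos: [0.622, -0.1307, 0.0252]
eef_rot: [2.086, 2.337, 0.01]
wrist_force: [0.6, 0.6, 0.2]
grip_width: -0.001
```

```bash
python3 - <<'E'
from h import *
from plant import arm,optics
rep(arm.read_state())
E
```

```text
t 3.75 feeder xy mm [-33.5   3.7] z 25.2 xang 89.56 tilt [ 0.0107 -0.0012] F feeder [0.64 0.52] 0.2 grip -0.001
```

Emit:
play_rows([
  [0,0,0,0.3,0,0,0],
  [0,0,0,0.3,0,0,0],
  [0,0,0,0.2,0,0,0],
  [0,0,0,0.2,0,0,0],
  [0,0,0,0.2,0,0,0],
])

```text
time: 4.25
tcp_pos: [0.6212, -0.1174, 0.0262]
eef_rot: [2.084, 2.337, 0.011]
wrist_force: [-0.1, -1.0, -0.8]
grip_width: 0.0
```

```bash
python3 - <<'E'
from h import *
from plant import arm,optics
rep(arm.read_state())
E
```

```text
t 4.25 feeder xy mm [-32.7  17. ] z 26.2 xang 89.6 tilt [ 0.0124 -0.0017] F feeder [-0.19 -0.96] -0.82 grip 0.0
```

Emit:
play_rows([
  [0,0,0,0.2,0,0,0],
  [0,0,0,0.2,0,0,0],
  [0,0,0,0.2,0,0,0],
  [0,0,0,0.2,0,0,0],
  [0,0,0,0.2,0,0,0],
])

```text
time: 4.75
tcp_pos: [0.62, -0.107, 0.0261]
eef_rot: [2.084, 2.337, 0.011]
wrist_force: [0.6, -1.4, -0.2]
grip_width: 0.001
```

```bash
python3 - <<'E'
from h import *
from plant import arm,optics
rep(arm.read_state())
d=optics.snapshot("wrist"); cv2.imwrite("pics/w3.png",cv2.cvtColor(d["frame"],cv2.COLOR_RGB2BGR)); np.savez("pics/w3.npz",**d)
E
```

```text
t 4.75 feeder xy mm [-32.6  27.5] z 26.1 xang 89.59 tilt [ 0.0126 -0.002 ] F feeder [ 0.45 -1.46] -0.17 grip 0.001
```

View pics/w3.png

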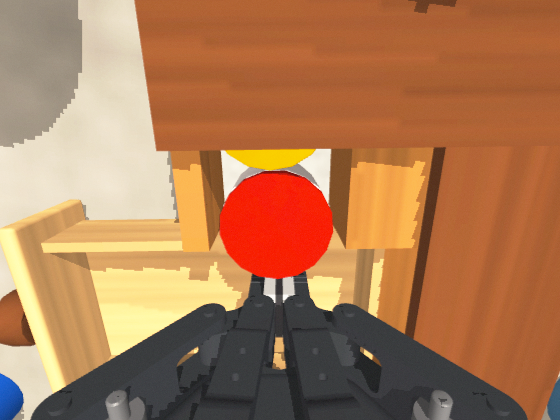

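Emit:
play_rows([
  [0,0,0,0.2,0,0,0],
  [0,0,0,0.2,0,0,0],
  [0,0,0,0.2,0,0,0],
  [0,0,0,0.2,0,0,0],
  [0,0,0,0.2,0,0,0],
])

```text
time: 5.3
tcp_pos: [0.6192, -0.0968, 0.0262]
eef_rot: [2.083, 2.336, 0.011]
wrist_force: [0.2, -1.3, -0.4]
grip_width: -0.002
```

Emit:
play_rows([
  [0,0,0,0.15,0,0,0],
  [0,0,0,0.15,0,0,0],
])

```text
time: 5.5
tcp_pos: [0.6188, -0.0935, 0.0262]
eef_rot: [2.083, 2.336, 0.011]
wrist_force: [0.7, -2.1, -0.5]
grip_width: 0.002
```

Emit:
play_rows([
  [0,0,0,0.15,0,0,0],
  [0,0,0,0.15,0,0,0],
])

```text
time: 5.7
tcp_pos: [0.6184, -0.0903, 0.0262]
eef_rot: [2.083, 2.336, 0.011]
wrist_force: [-0.2, -1.6, -0.3]
grip_width: -0.001
```

```bash
python3 - <<'E'
from h import *
from plant import arm,optics
rep(arm.read_state())
E
```

```text
t 5.7 feeder xy mm [-32.2  44.2] z 26.2 xang 89.6 tilt [ 0.0135 -0.0029] F feeder [-0.43 -1.57] -0.33 grip -0.001
```

Emit:
play_rows([
  [0,0,0,0.15,0,0,0],
  [0,0,0,0.15,0,0,0],
])

```text
time: 5.9
tcp_pos: [0.6181, -0.0871, 0.0262]
eef_rot: [2.083, 2.336, 0.011]
wrist_force: [-1.2, -2.4, -0.3]
grip_width: -0.002
```

Emit:
play_rows([
  [0,0,0,0.15,0,0,0],
  [0,0,0,0.15,0,0,0],
])

```text
time: 6.1
tcp_pos: [0.6177, -0.0839, 0.0262]
eef_rot: [2.083, 2.336, 0.011]
wrist_force: [0.1, -2.2, 0.4]
grip_width: -0.003
```

Emit:
play_rows([
  [0,0,0,0.15,0,0,0],
  [0,0,0,0.15,0,0,0],
])

```text
time: 6.3
tcp_pos: [0.6173, -0.0807, 0.0262]
eef_rot: [2.083, 2.336, 0.011]
wrist_force: [0.5, -2.9, 0.3]
grip_width: -0.003
```

Emit:
play_rows([
  [0,0,0,0.12,0,0,0],
  [0,0,0,0.12,0,0,0],
])

```text
time: 6.5
tcp_pos: [0.617, -0.078, 0.0262]
eef_rot: [2.083, 2.336, 0.011]
wrist_force: [0.5, -2.8, 0.3]
grip_width: 0.003
```

Emit:
play_rows([
  [0,0,0,0.12,0,0,0],
  [0,0,0,0.12,0,0,0],
])

```text
time: 6.7
tcp_pos: [0.6177, -0.0769, 0.0265]
eef_rot: [2.08, 2.334, 0.01]
wrist_force: [0.7, -10.8, -1.1]
grip_width: 0.001
```

Emit:
play_rows([
  [0,0,0,0.12,0,0,0],
  [0,0,0,0.12,0,0,0],
])

```text
time: 6.9
tcp_pos: [0.6187, -0.0768, 0.027]
eef_rot: [2.076, 2.332, 0.01]
wrist_force: [1.3, -8.7, -0.9]
grip_width: -0.002
```

```bash
python3 - <<'E'
from h import *
from plant import arm,optics
rep(arm.read_state())
E
```

```text
t 6.9 feeder xy mm [-30.3  57.6] z 27.0 xang 89.7 tilt [ 0.0186 -0.0083] F feeder [ 0.18 -8.83] -0.91 grip -0.002
```

Emit:
play_rows([
  [0,0,0,0.12,-0.05,0,0],
  [0,0,0,0.12,-0.05,0,0],
])

```text
time: 7.1
tcp_pos: [0.6187, -0.0768, 0.0274]
eef_rot: [2.072, 2.33, 0.009]
wrist_force: [2.0, -8.5, -1.0]
grip_width: 0.002
```

Emit:
play_rows([
  [0,0,0,0.13,-0.05,0,0],
  [0,0,0,0.13,-0.05,0,0],
])

```text
time: 7.3
tcp_pos: [0.6187, -0.0768, 0.0277]
eef_rot: [2.069, 2.327, 0.009]
wrist_force: [1.4, -9.2, -1.9]
grip_width: 0.0
```

Emit:
play_rows([
  [0,0,0,0.13,-0.05,0,0],
  [0,0,0,0.13,-0.05,0,0],
])

```text
time: 7.5
tcp_pos: [0.6188, -0.0769, 0.028]
eef_rot: [2.065, 2.324, 0.008]
wrist_force: [1.0, -9.2, -2.0]
grip_width: -0.002
```

Emit:
play_rows([
  [0,0,0,0.13,-0.05,0,0],
  [0,0,0,0.13,-0.05,0,0],
])

```text
time: 7.7
tcp_pos: [0.6188, -0.0769, 0.0283]
eef_rot: [2.062, 2.321, 0.008]
wrist_force: [0.9, -8.9, -1.4]
grip_width: -0.002
```

Emit:
play_rows([
  [0,0,0,0.13,-0.05,0,0],
  [0,0,0,0.13,-0.05,0,0],
])

```text
time: 7.9
tcp_pos: [0.6187, -0.0769, 0.0285]
eef_rot: [2.059, 2.319, 0.007]
wrist_force: [2.2, -9.2, -1.0]
grip_width: 0.003
```

```bash
python3 - <<'E'
from h import *
from plant import arm,optics
rep(arm.read_state())
d=optics.snapshot("wrist"); cv2.imwrite("pics/w4.png",cv2.cvtColor(d["frame"],cv2.COLOR_RGB2BGR)); np.savez("pics/w4.npz",**d)
E
```

```text
t 7.9 feeder xy mm [-30.2  57.5] z 28.5 xang 89.83 tilt [ 0.0335 -0.0235] F feeder [ 1.03 -9.42] -1.01 grip 0.003
```

View pics/w4.png

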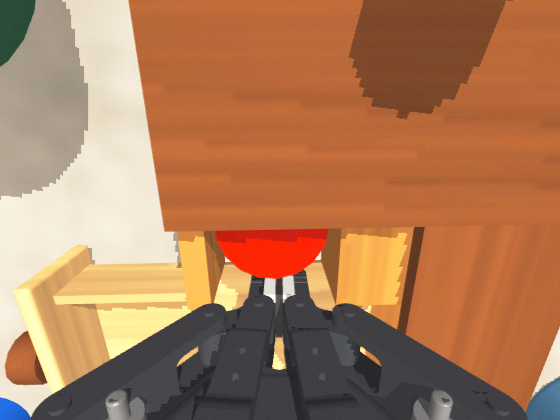

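Emit:
play_rows([
  [0,0,0,0.14,-0.05,0,0],
  [0,0,0,0.14,-0.05,0,0],
])

```text
time: 8.15
tcp_pos: [0.6187, -0.0769, 0.0288]
eef_rot: [2.055, 2.316, 0.007]
wrist_force: [1.8, -10.5, -1.7]
grip_width: -0.001
```

Emit:
play_rows([
  [0,0,0,0.145,-0.05,0,0],
  [0,0,0,0.145,-0.05,0,0],
  [0,0,0,0.145,-0.05,0,0],
])

```text
time: 8.45
tcp_pos: [0.6188, -0.077, 0.0292]
eef_rot: [2.05, 2.312, 0.006]
wrist_force: [1.2, -10.0, -1.3]
grip_width: -0.0
```

Emit:
play_rows([
  [0,0,0,0.145,-0.05,0,0],
  [0,0,0,0.145,-0.05,0,0],
  [0,0,0,0.145,-0.05,0,0],
  [0,0,0,0.145,-0.05,0,0],
  [0,0,0,0.145,-0.05,0,0],
])

```text
time: 8.95
tcp_pos: [0.6189, -0.077, 0.03]
eef_rot: [2.041, 2.304, 0.004]
wrist_force: [2.3, -10.8, -1.7]
grip_width: -0.002
```

Emit:
play_rows([
  [0,0,0,-0.3,0,0,0],
  [0,0,0,-0.8,0,0,0],
  [0,0,0,-1.5,0,0,0],
  [0,0,0,-1.5,0,0,0],
  [0,0,0,0,0,0,0],
])

```text
time: 9.45
tcp_pos: [0.6239, -0.1201, 0.0319]
eef_rot: [2.042, 2.305, 0.004]
wrist_force: [-0.1, -0.4, -0.2]
grip_width: -0.001
```

```bash
python3 - <<'E'
from h import *
from plant import arm,optics
rep(arm.read_state())
d=optics.snapshot("wrist"); cv2.imwrite("pics/w5.png",cv2.cvtColor(d["frame"],cv2.COLOR_RGB2BGR)); np.savez("pics/w5.npz",**d)
E
```

```text
t 9.45 feeder xy mm [-30.3  13.9] z 31.9 xang 89.92 tilt [ 0.0481 -0.0388] F feeder [-0.18 -0.34] -0.15 grip -0.001
```

View pics/w5.png

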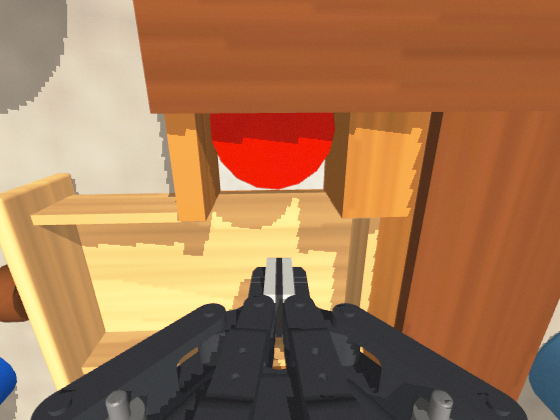

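Emit:
play_rows([
  [2.5,2.5,0,0,0,-3,0],
  [0,0,0,0,0,-4,0],
  [0,0,0,0,0,-4.5,0],
  [0,0,0,0,0,-2,0],
  [0,0,0,0,0,0,0],
])

```text
time: 10.0
tcp_pos: [0.6205, -0.118, 0.1693]
eef_rot: [-2.079, -2.343, 0.005]
wrist_force: [0.4, -0.5, -0.7]
grip_width: 0.003
```

Emit:
play_rows([
  [0,0,8,0,-3,0,0],
  [0,0,8,0,0,0,0],
  [0,0,8,0,0,0,0],
  [0,0,8,0,0,0,0],
  [0,0,8,0,0,0,0],
])

```text
time: 10.5
tcp_pos: [0.5866, -0.1201, 0.1646]
eef_rot: [-2.771, -1.455, 0.015]
wrist_force: [0.3, -1.0, 0.2]
grip_width: -0.001
```

Emit:
play_rows([
  [0,0,8,0,0,0,0],
  [0,0,8,0,0,0,0],
  [0,0,8,0,0,0,0],
  [0,0,8,0,0,0,0],
  [0,0,8,0,0,0,0],
])

```text
time: 11.0
tcp_pos: [0.5818, -0.1182, 0.1562]
eef_rot: [-3.107, -0.373, 0.038]
wrist_force: [0.1, -0.9, -0.6]
grip_width: -0.001
```

```bash
python3 - <<'E'
from h import *
from plant import arm,optics
rep(arm.read_state())
for n in ["top"]:
    d=optics.snapshot(n); cv2.imwrite("pics/t6.png",cv2.cvtColor(d["frame"],cv2.COLOR_RGB2BGR)); np.savez("pics/t6.npz",**d)
E
```

```text
t 11.0 feeder xy mm [-71.9  21. ] z 156.2 xang 6.75 tilt [-0.0256  0.0089] F feeder [-0.05 -0.92] -0.62 grip -0.001
```

Emit:
play_rows([
  [0.3,1.4,4,-3.5,0.6,0,0],
  [0,0,0,-4,0.6,0,0],
  [0,0,0,-4,0.6,0,0],
  [0,0,0,-3,0.4,0,0],
  [0,0,0,0,0,0,0],
])

```text
time: 11.55
tcp_pos: [0.4358, -0.1643, 0.1502]
eef_rot: [-3.106, -0.272, 0.012]
wrist_force: [-1.0, -0.2, -0.4]
grip_width: 0.003
```

```bash
python3 - <<'E'
from h import *
from plant import arm,optics
rep(arm.read_state())
d=optics.snapshot("wrist"); cv2.imwrite("pics/w7.png",cv2.cvtColor(d["frame"],cv2.COLOR_RGB2BGR)); np.savez("pics/w7.npz",**d)
E
```

```text
t 11.55 feeder xy mm [-222.4   -7.1] z 150.2 xang 3.06 tilt [-0.0094  0.0227] F feeder [-1.05 -0.1 ] -0.35 grip 0.003
```

View pics/w7.png

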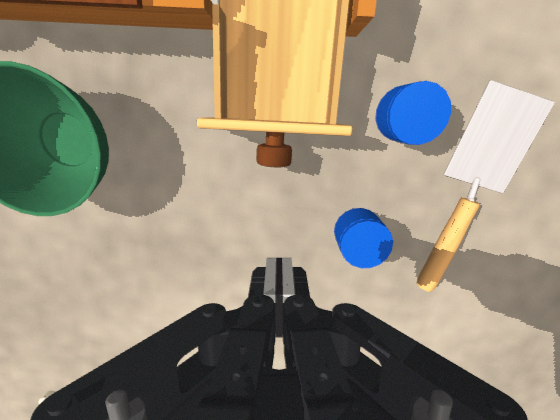

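```bash
python3 - <<'E'
from h import *
d=np.load("pics/w7.npz")
R=np.array([[np.cos(TH),-np.sin(TH)],[np.sin(TH),np.cos(TH)]])
f=lambda u,v,z:(R.T@(ray(d,u,v,z)[:2]-T0)*1000).round(1)
for n,u,v,z in [("blue2 topc",360,229,.04),("blue1 top",420,107,.04),("knob tip top",275,164,.04),("knob face",275,165,.028),("panL",197,123,.052),("panR",352,130,.052),("bowl right edge",105,150,.055)]: print(n,f(u,v,z))
E
```

```text
blue2 topc [-235.9  -80.9]
blue1 top [-128.1 -113.6]
knob tip top [-180.4    0.5]
knob face [-183.3    0.8]
panL [-149.5   63.4]
panR [-148.2  -59.1]
bowl right edge [-174.4  138.2]
```

Emit:
play_rows([
  [-1.2,0.4,2,0.1,-0.6,3,0],
  [0,0,0,0.1,0,3.5,0],
  [0,0,0,0.1,0,3,0],
  [0,0,0,0.1,0,1,0],
  [0,0,0,0,0,0,0],
])

```text
time: 12.1
tcp_pos: [0.4481, -0.1572, 0.0425]
eef_rot: [3.132, 0.23, 0.017]
wrist_force: [0.2, 0.2, 0.1]
grip_width: 0.004
```

```bash
python3 - <<'E'
from h import *
from plant import arm,optics
rep(arm.read_state())
E
```

```text
t 12.1 feeder xy mm [-209.3   -1.5] z 42.5 xang 1.45 tilt [ 0.011  -0.0004] F feeder [0.18 0.14] 0.14 grip 0.004
```

Emit:
play_rows([
  [0,0,1,0,-0.1,1,0],
  [0,0,0,0,0,0.6,0],
  [0,0,0,0.2,0,0,0],
  [0,0,0,0.3,0,0,0],
])

```text
time: 12.5
tcp_pos: [0.4559, -0.1559, 0.0275]
eef_rot: [3.132, 0.203, 0.023]
wrist_force: [0.3, -0.2, -0.0]
grip_width: -0.002
```

```bash
python3 - <<'E'
from h import *
from plant import arm,optics
rep(arm.read_state())
E
```

```text
t 12.5 feeder xy mm [-201.4   -1.2] z 27.5 xang 0.45 tilt [ 0.0149 -0.0017] F feeder [ 0.27 -0.19] -0.0 grip -0.002
```

Emit:
play_rows([
  [0,0,0,0.3,0,0,0],
  [0,0,0,0.3,0,0,0],
  [0,0,0,0.25,0,0,0],
  [0,0,0,0.25,0,0,0],
  [0,0,0,0.25,0,0,0],
])

```text
time: 13.0
tcp_pos: [0.4697, -0.1543, 0.0289]
eef_rot: [3.132, 0.203, 0.022]
wrist_force: [-2.9, -1.0, -1.3]
grip_width: 0.001
```

Emit:
play_rows([
  [0,0,0,0.3,0,0,0],
  [0,0,0,0.3,0,0,0],
  [0,0,0,0.3,0,0,0],
  [0,0,0,0.3,0,0,0],
  [0,0,0,0.3,0,0,0],
])

```text
time: 13.5
tcp_pos: [0.4853, -0.1523, 0.0289]
eef_rot: [3.132, 0.203, 0.02]
wrist_force: [-3.0, -3.1, -2.1]
grip_width: -0.001
```

```bash
python3 - <<'E'
from h import *
from plant import arm,optics
rep(arm.read_state())
d=optics.snapshot("wrist"); cv2.imwrite("pics/w8.png",cv2.cvtColor(d["frame"],cv2.COLOR_RGB2BGR)); np.savez("pics/w8.npz",**d)
E
```

```text
t 13.5 feeder xy mm [-171.9   -1.2] z 28.9 xang 0.46 tilt [ 0.0129 -0.0019] F feeder [-3.31 -2.72] -2.13 grip -0.001
```

View pics/w8.png

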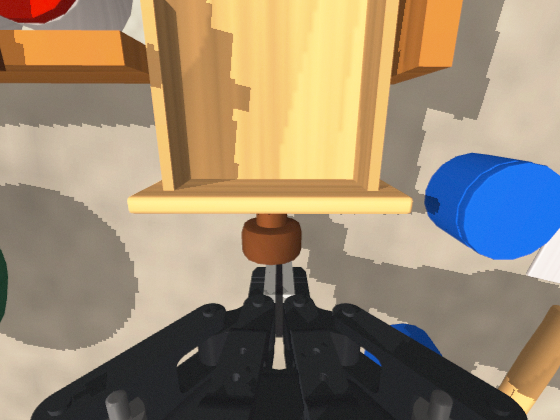

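Emit:
play_rows([
  [0,0,0,0.3,0,0,0],
  [0,0,0,0.3,0,0,0],
  [0,0,0,0.3,0,0,0],
  [0,0,0,0.3,0,0,0],
  [0,0,0,0.3,0,0,0],
])

```text
time: 14.05
tcp_pos: [0.5015, -0.1501, 0.029]
eef_rot: [3.132, 0.203, 0.02]
wrist_force: [-2.1, -2.1, -1.5]
grip_width: 0.002
```

Emit:
play_rows([
  [0,0,0,0.3,0,0,0],
  [0,0,0,0.3,0,0,0],
  [0,0,0,0.3,0,0,0],
  [0,0,0,0.3,0,0,0],
  [0,0,0,0.2,0,0,0],
])

```text
time: 14.55
tcp_pos: [0.5166, -0.1481, 0.0291]
eef_rot: [3.132, 0.203, 0.019]
wrist_force: [-2.5, -2.7, -0.6]
grip_width: -0.002
```

```bash
python3 - <<'E'
from h import *
from plant import arm,optics
rep(arm.read_state())
E
```

```text
t 14.55 feeder xy mm [-140.2   -0.9] z 29.1 xang 0.46 tilt [ 0.0125 -0.0018] F feeder [-2.81 -2.36] -0.62 grip -0.002
```

About 11 mm remain, so I'm slowing down.

Emit:
play_rows([
  [0,0,0,0.15,0,0,0],
  [0,0,0,0.15,0,0,0],
  [0,0,0,0.15,0,0,0],
  [0,0,0,0.15,0,0,0],
])

```text
time: 14.95
tcp_pos: [0.5231, -0.1472, 0.0291]
eef_rot: [3.132, 0.203, 0.019]
wrist_force: [-2.2, -1.5, -1.2]
grip_width: 0.003
```

Emit:
play_rows([
  [0,0,0,0.12,0,0,0],
  [0,0,0,0.12,0,0,0],
  [0,0,0,0.12,0,0,0],
])

```text
time: 15.25
tcp_pos: [0.5268, -0.1467, 0.0291]
eef_rot: [3.132, 0.203, 0.019]
wrist_force: [-1.9, -2.4, -1.8]
grip_width: 0.002
```

Emit:
play_rows([
  [0,0,0,0.12,0,0,0],
  [0,0,0,0.12,0,0,0],
])

```text
time: 15.45
tcp_pos: [0.5294, -0.1464, 0.0291]
eef_rot: [3.132, 0.203, 0.019]
wrist_force: [-2.5, -1.1, -0.9]
grip_width: -0.001
```

```bash
python3 - <<'E'
from h import *
from plant import arm,optics
rep(arm.read_state())
E
```

```text
t 15.45 feeder xy mm [-127.3   -0.7] z 29.1 xang 0.46 tilt [ 0.0121 -0.0017] F feeder [-2.63 -0.74] -0.86 grip -0.001
```

Emit:
play_rows([
  [0,0,0,0.12,0,0,0],
  [0,0,0,0.12,0,0,0],
])

```text
time: 15.65
tcp_pos: [0.5298, -0.1462, 0.0291]
eef_rot: [3.133, 0.204, 0.012]
wrist_force: [-7.9, -4.9, 4.9]
grip_width: 0.003
```

Emit:
play_rows([
  [0,0,0,0.12,0,0,0],
  [0,0,0,0.12,0,0,0],
])

```text
time: 15.85
tcp_pos: [0.5298, -0.1463, 0.0292]
eef_rot: [3.133, 0.204, 0.004]
wrist_force: [-7.2, -4.2, 1.8]
grip_width: -0.001
```

Emit:
play_rows([
  [0,0,0,0.12,0,0,0],
  [0,0,0,0.12,0,0,0],
])

```text
time: 16.05
tcp_pos: [0.5297, -0.1463, 0.0292]
eef_rot: [3.134, 0.205, -0.003]
wrist_force: [-6.7, -4.3, 3.9]
grip_width: -0.001
```

```bash
python3 - <<'E'
from h import *
from plant import arm,optics
rep(arm.read_state())
E
```

```text
t 16.05 feeder xy mm [-127.    -0.6] z 29.2 xang 0.53 tilt [-0.0021 -0.0011] F feeder [-7.17 -3.49] 3.89 grip -0.001
```

Emit:
play_rows([
  [0,0,0,-0.5,0,0,0],
  [0,0,0,-2,0,0,0],
  [0,0,0,-3,0,0,0],
  [0,0,0,-3,0,-3,0],
  [0,0,0,0,0,-4,0],
])

```text
time: 16.55
tcp_pos: [0.4437, -0.1562, 0.0974]
eef_rot: [-3.134, -0.206, 0.002]
wrist_force: [0.3, -0.4, 0.4]
grip_width: 0.002
```

Emit:
play_rows([
  [0,0,0,-3,0,-4,0],
  [0,0,0,-3,0,-4,0],
  [0,0,0,-3,0,-2,0],
  [0,0,0,0,0,0,0],
])

```text
time: 16.95
tcp_pos: [0.3575, -0.1693, 0.2043]
eef_rot: [3.129, 0.206, 0.023]
wrist_force: [-0.0, 0.3, 0.0]
grip_width: -0.001
```

```bash
python3 - <<'E'
from h import *
from plant import arm,optics
rep(arm.read_state())
d=optics.snapshot("top"); cv2.imwrite("pics/t9.png",cv2.cvtColor(d["frame"],cv2.COLOR_RGB2BGR)); np.savez("pics/t9.npz",**d)
im=cv2.imread("pics/t9.png")[110:320,190:450]
cv2.imwrite("pics/t9z.png",cv2.resize(im,None,fx=2.8,fy=2.8,interpolation=cv2.INTER_CUBIC))
d=optics.snapshot("wrist"); cv2.imwrite("pics/w9.png",cv2.cvtColor(d["frame"],cv2.COLOR_RGB2BGR)); np.savez("pics/w9.npz",**d)
E
```

```text
t 16.95 feeder xy mm [-300.7   -2.6] z 204.3 xang 0.6 tilt [ 0.0147 -0.0049] F feeder [-0.01  0.27] 0.0 grip -0.001
```

View pics/t9z.png

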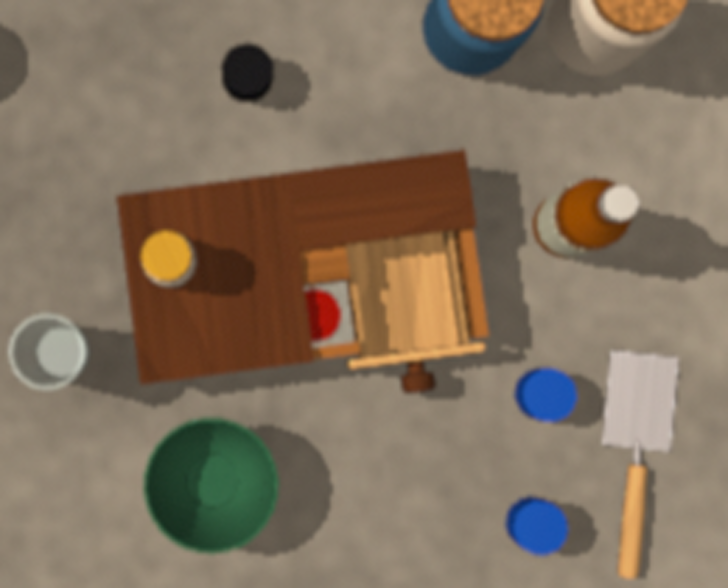

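View pics/w9.png

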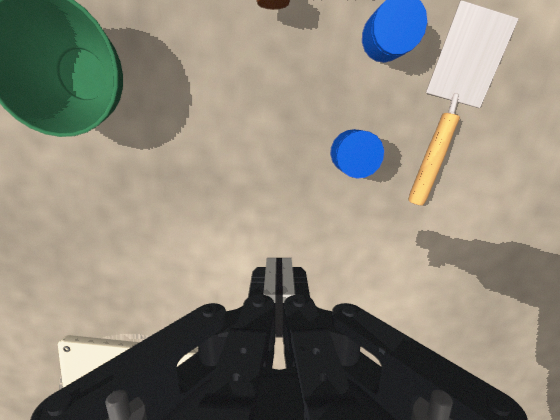

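```bash
python3 - <<'E'
from h import *
d=np.load("pics/t9.npz")
R=np.array([[np.cos(TH),-np.sin(TH)],[np.sin(TH),np.cos(TH)]])
f=lambda u,v,z:(R.T@(ray(d,190+(u+.5)/2.8-.5,110+(v+.5)/2.8-.5,z)[:2]-T0)*1000).round(1)
for n,u,v,z in [("panL front",351,368,.052),("panR front",486,350,.052),("knob face",417,390,.028),("lid near edge",341,314,.052),("feeder front corner R",487,337,.056)]: print(n,f(u,v,z))
a=np.load("pics/top0.npz")["frame"].astype(int);b=d["frame"].astype(int)
m=(abs(a-b).sum(2)>60).astype(np.uint8)
n,l,st,c=cv2.connectedComponentsWithStats(cv2.morphologyEx(m,cv2.MORPH_OPEN,np.ones((2,2))))
print([s.tolist() for s in st[1:] if s[4]>15])
E
```

```text
panL front [-87.   64.3]
panR front [-86.5 -60.2]
knob face [-115.6    4.1]
lid near edge [-37.   66.8]
feeder front corner R [-74.8 -62.1]
[[334, 194, 17, 5, 45], [334, 201, 17, 4, 46], [299, 212, 44, 22, 681], [315, 233, 67, 47, 1786], [370, 236, 8, 5, 31], [422, 331, 138, 89, 5706], [342, 332, 100, 53, 1830], [378, 352, 4, 11, 23], [382, 361, 3, 8, 16], [372, 364, 72, 56, 2013], [442, 369, 10, 20, 76], [371, 370, 12, 45, 100], [446, 415, 82, 5, 326], [358, 416, 12, 4, 34]]
```

```bash
python3 -c "
from plant import arm
print(arm.sign_off())"
```

```text
the job is handed in; nothing more can be done
None
```

The red tin is back in its lane with the row tight, and the drawer is fully home. I handed the job in at about 17 s.

- **Tin:** I slid it in with closed fingers at about 2–3 N until the resistance rose sharply. I then held it pressed for about 2 s, with readings of 8.5–10.8 N. Forces are read only at the end of each call, so a brief peak in between is not ruled out. The last picture puts the tin's centre at about y 92 mm, inside the 78–111 range, so it did not spring back.
- **Drawer:** I pushed it by the knob at about 3 N until it hit the hard stop, where the forward push read about 7–8 N. The last picture shows the panel front at x about -87 mm, against -88 when home.
- **Other things on the shelf:** comparing the first and last top pictures, only the drawer and tin area and the arm with its shadow changed. The arm was clear of everything at hand-in.
- **Small disagreement:** my picture measurements differed from the given dimensions by up to about 4 mm, mostly along y. I relied on the feel of contact instead for both end positions.

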